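# Close the panel clamp and run its wing nut down

### The arm

A 6-joint arm with a two-finger parallel gripper is mounted at the origin on the work surface. World frame = base frame: x ahead of the robot, y to its left, z up, the work surface at z = 0. Lengths are in mm, angles in rad, forces in N, time in s.
With the tool pointing down it reaches from about 300 to 1000 mm from the base axis. Payload 5.1 kg.
Tool frame: the origin (TCP) lies midway between the tips of the shut fingers; the grasp point (between the pads) lies 19 mm behind it; z points along the fingers, y is the direction in which the jaws open and shut (so a half turn about z gives the same grasp; the last joint's range is limited). The gripper opens to 95 mm and grips with 3 to 60 N. Pads are 20 mm wide; open, the fingers measure 119 mm over their backs; the gripper's body (75 mm by 180 mm) begins 59 mm behind the grasp point.
Start: joints at [-1.372, 0.124, 1.65, -0, 1.367, -0.083], TCP at [180.723, -624.359, 214.656] pointing down, gripper open.
Joint ranges: [-2.61, 2.61], [-1.02, 2.33], [0.03, 2.71], [-1.35, 4.49], [0.32, 2.68], [-2.91, 2.91]. Speed limits (rad/s): [2.57, 2.57, 3.14, 3.14, 3.14, 3.14].

### API

Orientations are given as a unit quaternion [w, x, y, z].
In Python, from station import bot gives the robot as it stands. The module is installed in compiled form; this text tells all that it offers.
- The arm moves only by the tool carry_out, never from a script. Its argument "steps" is a list of rows, each a list of 3 entries, a list of its own where there are three numbers: the finger opening in m, from 0 to 0.0951, then the shift along the tool's x, y, z in m, then the turn about the tool's z in rad. In form: [[hand, [tx, ty, tz], spin], ...]. A call has 1 to 8 rows; each row is the pose to reach, as a shift and turn from the pose commanded when the call began, along the tool's axes at that moment; what a row does not reach only later rows make up. A row lasts 1/8 s, in which the tool goes at most 62.5 mm and 10.7 degrees, less where a joint would pass 70% of its speed; a pose out of reach is approached as far as the arm can. A call with a gripper value outside its range is refused whole. The fingers move at their own pace and stop on an object; "newtons" is the grip in N (left out, the last holds). Time passes only in rows, so rows that repeat a pose let the fingers close. It gives the time, the measured TCP pose, the force and the opening at its end, in the units of the state.
- bot.state(): the state, without advancing time (a new reading comes with each control period).
- bot.capture(name): name is "scene" or "top" or "wrist"; returns the picture (384x512x3 uint8, blue, green, red); there is no depth.
- bot.calibration(name): a dict with "mtx" (3x3 intrinsics, pixels), "distortion" ([k1, k2, p1, p2, k3] as OpenCV has them; the pictures are not rectified), "T" (4x4, takes a point from camera to world coordinates). Camera axes: x right, y down, z forward; pixel columns grow to the right and rows downward; lengths in mm; the calibration is good to about 2 mm. A picture is of the moment at which its call begins: read the wrist's pose just before it. calibration takes no time and is no camera call; for the wrist camera it gives the pose at the moment of the call.
- bot.hand_in(): hands the job in, once; it reports no verdict.
The state is a dict: "clock": time; "joints": joint angles; "joint_vel": joint speeds; "joint_torque": joint torques, N m; "eef_pos": TCP position; "eef_rot": TCP orientation; "force": force on the tool from outside, world axes, zero at the start; "ft_torque": the same for the moment, N m; "opening": finger opening in mm.
Only numpy, scipy, OpenCV 4.12 (cv2) and the standard library are available. Lean on these libraries where they do the work, as an engineer would, in place of code of your own. Each camera call takes 0.05 s, during which the arm holds its last target. There are 200 camera calls.

### The job

Clamp the stack of circuit panels in the jig: with a fingertip, swing the clamp strap clockwise (seen from above) by its upright tab until it meets its stop over the panels, then run the loose wing nut down clockwise until it stops, pushing its wings round with repeated fingertip strokes from the sides that the suction pipe leaves open. Pinch neither the tab nor the wings, leave the panels where they lie and leave everything else alone.

Things in the scene. Friction and masses are not known exactly. Their poses are not given: they have to be found in the camera images.
- jig: jig with a plywood plate and steel fittings, fixed to the table. Origin on the vertical axis of its threaded stud, at table height; jig x points from the stud to the suction pipe's post, y left of that, z up. Plate 12 mm thick, x from -180 to +120 mm, y +-130 mm. The stud is 10 mm thick and reaches 86 mm above the table. A stop peg for the strap stands at (-43, +19.5) mm, 38 mm high
- pipe_end (a point): round end of a fixed suction pipe 18 mm thick: post at jig x = +85 mm, then level along y = 0 at 102 mm height (underside 93, top 111 mm) to this end at x = +21 mm. It hangs over the +x side of the nut, so a finger from above cannot pass all round the stud at wing radius; the rest of the circle is open
- strap (a joint): clamp strap, a dark steel bar 28 mm wide, 26 to 38 mm above the table, that turns about the stud. 0 = closed against its stop, pointing along the jig's -x over the panels; positive = swung open counter-clockwise seen from above (at 1.57 it points along the jig's -y); range 0 to 1.8 rad. About 0.12 N m of friction; it stays where it is left
- tab (a point): upright steel tab on the free end of the strap, 20 mm wide (along the strap), 10 mm thick, from 38 to 70 mm above the table, centred 88 mm from the stud axis; this point is in its middle, 56 mm above the table. Its two halves by thickness are strap_c0 (the counter-clockwise side, pushed to close) and strap_c1
- nut (a joint): large loose steel wing nut on the stud above the strap. 0 = screwed fully home (hard stop), wings then along the jig's y; positive = how far it still has to be turned clockwise seen from above, in rad (more than one turn at the start). About 0.04 N m of friction; it stays where it is left and sinks 4 mm per turn
- nut_center (a point): point on the nut's axis, 62 mm above the table when the nut is home; x axis along wing A, y axis square to the wings, z up
- wing_a (a point): middle of wing A, 38 mm from the stud axis, 62 mm above the table when home (up to 6.5 mm higher at the start). Each wing is an 8 mm thick upright blade from 10 to 50 mm off the axis, rising outwards; at 38 mm off the axis it spans from 50 to 74 mm above the table when home
- wing_b (a point): the same point on wing B, opposite wing A (the two wings are alike). Wing A is made of nut_c0 (the half of its thickness that looks counter-clockwise, pushed to screw down) and nut_c2 (the other half), wing B of nut_c1 and nut_c3
- panels: loose stack of green circuit panels, 100 x 140 x 9.6 mm, lying on the jig plate between locating pins on the jig's -x side; its top is 22 mm above the table, origin at the centre of its underside
- screwdriver: screwdriver 150 mm long lying on the jig plate to the left of the stud; leave it alone
- jar: small amber jar, 34 mm across, 50 mm tall, standing on the far left corner of the jig plate; leave it alone
- tape: cardboard roll, 48 mm across, 18 mm tall, lying on the near right corner of the jig plate; leave it alone
- spare_panels: loose stack of green circuit panels, 120 x 160 x 16 mm, lying on the table; leave it alone
- brush: hand brush 180 mm long lying on the table; leave it alone
- bottle: white bottle 60 mm across, 140 mm tall, standing on the table; leave it alone
- tin: steel can 66 mm across, 90 mm tall, standing on the table; leave it alone

How it is judged:
By the outcome, as a careful person would: the job done as asked, in the order asked, and still so for the second after the job is handed in, with the robot touching nothing.
It also fails if it takes over 67 s, if anything falls off the work surface, if the arm or the gripper's body presses on something with over 40 N, if the wrist force passes 120 N, or if a joint passes its speed limit or range.

## Working session

There is one attempt and no reset: what is moved stays moved. The work goes in short steps, Python scripts to look and compute and a tool call to move; the robot and the scene stay as the last step left them, time stands still between calls to the robot, and variables do not carry over. Pictures are saved under pics/ and viewed, about 8 in all and at most 12, crops included, and the job is handed in when it is done.

Besides the shell and the picture viewer there is one more tool, called by a JSON object that holds its "op" and its "data", one argument or row to a line. carry_out: Moves the arm, as the interface text tells. Its arguments: {"type":"object","properties":{"steps":{"type":"array"},"newtons":{"type":"number"}},"required":["steps"]}

```bash
mkdir -p pics
python3 - <<'E'
from station import bot
import cv2
s=bot.state();print(s)
for n in("scene","top"):
    im=bot.capture(n);cv2.imwrite(f"pics/{n}0.png",im)
    c=bot.calibration(n);print(n,c)
E
```

```text
{'clock': 0.0, 'joints': array([-1.37158907e+00,  1.24467847e-01,  1.65166079e+00, -3.48098453e-06,
        1.36750486e+00, -8.25841191e-02]), 'joint_vel': array([ 0.00087158, -0.00052597,  0.00105349, -0.000765  , -0.00089296,
        0.00011714]), 'joint_torque': array([-2.10081680e-05, -4.17605066e+01, -3.59935462e+01,  7.74101517e-02,
        4.90370078e-02, -1.86802254e-04]), 'eef_pos': array([ 180.60374307, -623.73855382,  213.41897476]), 'eef_rot': array([-1.01858838e-03,  9.90090047e-01,  1.40430262e-01, -6.11700930e-05]), 'force': array([ 0.11608629, -0.45178414, -0.21227077]), 'ft_torque': array([ 0.01277531, -0.03581012,  0.00809549]), 'opening': 95.0694672238732}
scene {'mtx': array([[468.33202885,   0.        , 258.40677027],
       [  0.        , 468.33202885, 192.55555489],
       [  0.        ,   0.        ,   1.        ]]), 'distortion': array([-0.14073143,  0.        ,  0.        ,  0.        ,  0.        ]), 'T': array([[-1.69886418e-01,  7.18919767e-01, -6.74012591e-01,
         1.42887789e+03],
       [ 9.85457122e-01,  1.21446064e-01, -1.18849121e-01,
         1.60970688e+02],
       [-3.58680659e-03, -6.84401360e-01, -7.29096642e-01,
         1.04657912e+03],
       [ 0.00000000e+00,  0.00000000e+00,  0.00000000e+00,
         1.00000000e+00]])}
top {'mtx': array([[465.8704506 ,   0.        , 259.26193142],
       [  0.        , 465.8704506 , 185.27850493],
       [  0.        ,   0.        ,   1.        ]]), 'distortion': array([0.01700645, 0.        , 0.        , 0.        , 0.        ]), 'T': array([[-9.27110258e-03, -9.96067871e-01,  8.81070020e-02,
         3.91989943e+02],
       [-9.99941761e-01,  8.74811020e-03, -6.32016898e-03,
         3.06178743e+01],
       [ 5.52454749e-03, -8.81604657e-02, -9.96090966e-01,
         1.69453409e+03],
       [ 0.00000000e+00,  0.00000000e+00,  0.00000000e+00,
         1.00000000e+00]])}
```

View pics/top0.png

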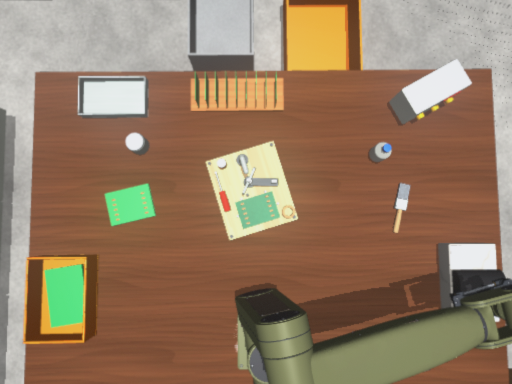

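View pics/scene0.png

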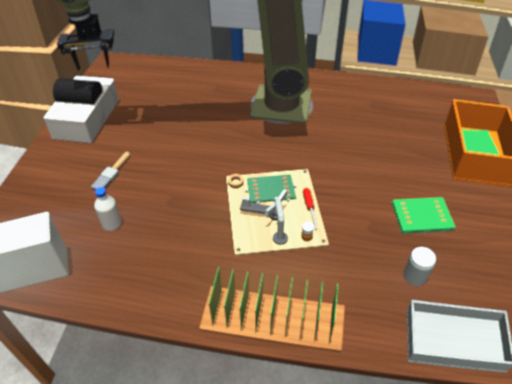

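```bash
cat > h.py <<'E'
import numpy as np, cv2
from station import bot
def ray(c,uv):
    p=cv2.undistortPoints(np.array([[uv]],float),c["mtx"],c["distortion"])[0,0]
    T=c["T"];return T[:3,3],T[:3,:3]@np.array([p[0],p[1],1])
def onz(c,uv,z):
    o,d=ray(c,uv);return o+d*(z-o[2])/d[2]
def proj(c,P):
    Ti=np.linalg.inv(c["T"]);P=np.atleast_2d(P)@Ti[:3,:3].T+Ti[:3,3]
    return cv2.projectPoints(P,np.zeros(3),np.zeros(3),c["mtx"],c["distortion"])[0][:,0]
E
python3 - <<'E'
from h import *
c=bot.calibration("top");im=cv2.imread("pics/top0.png")
hsv=cv2.cvtColor(im,cv2.COLOR_BGR2HSV)
roi=np.zeros(im.shape[:2],np.uint8);roi[130:250,195:310]=255
m=cv2.inRange(hsv,(15,30,150),(40,160,255))&roi
m=cv2.morphologyEx(m,cv2.MORPH_CLOSE,np.ones((9,9)))
ct=max(cv2.findContours(m,0,2)[0],key=cv2.contourArea)
b=cv2.boxPoints(cv2.minAreaRect(ct));print(b)
W=np.array([onz(c,p,12) for p in b]);print(W)
for i in range(4):print(np.linalg.norm(W[i]-W[i-1]))
a=cv2.resize(im[130:250,195:310],None,fx=5,fy=5,interpolation=cv2.INTER_CUBIC)
cv2.imwrite("pics/z.png",a)
E
```

```text
[[203.74858 160.64923]
 [273.86444 138.94672]
 [298.7077  219.20953]
 [228.59186 240.91205]]
[[ 632.56983697  221.13512574   12.        ]
 [ 710.47891743  -35.04878571   12.        ]
 [ 416.82444202 -121.05788725   12.        ]
 [ 341.53932142  131.76158951   12.        ]]
304.4443955168832
267.7685965604293
305.9910398659119
263.79070722316504
```

View pics/z.png

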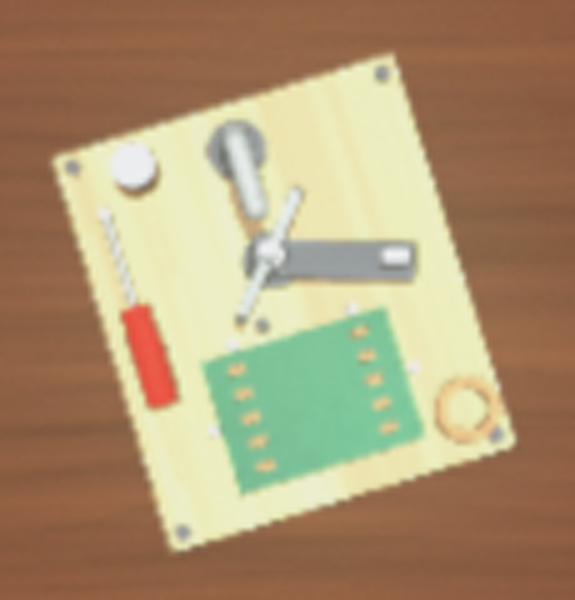

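Run:
```python
from h import *
c=bot.calibration("top")
f=lambda z,h:onz(c,(z[0]/5+195-.4,z[1]/5+130-.4),h)[:2]
K=[f(p,12) for p in [(52,157),(393,55),(515,440),(172,551)]]
print(np.round(K,1));print([np.linalg.norm(K[i]-K[i-1]) for i in range(4)])
ex=(K[0]+K[1]-K[2]-K[3]);yaw=np.arctan2(ex[1],ex[0]);
ey=K[0]+K[3]-K[1]-K[2];print("yaw",yaw,np.arctan2(ey[1],ey[0])-np.pi/2)
ctr=sum(K)/4;O=ctr+30*np.array([np.cos(yaw),np.sin(yaw)]);print("O by plate",O)
print("stud",f((270,247),86),"tabtop",f((396,257),70),"peg",f((262,326),38),"wings",f((298,190),76),f((242,318),76),"pipeend",f((255,217),105))
R=np.array([[np.cos(yaw),np.sin(yaw)],[-np.sin(yaw),np.cos(yaw)]])
for n,p,h in (("tab",(396,257),70),("peg",(262,326),38),("w1",(298,190),78),("w2",(242,318),78),("pipe",(255,217),102),("stud",(270,247),86)):
    q=R@(f(p,h)-O);print(n,q.round(1),np.hypot(*q),np.degrees(np.arctan2(q[1],q[0])))
s=bot.state();q=s["eef_rot"]
from scipy.spatial.transform import Rotation as Ro
M=Ro.from_quat([*q[1:],q[0]]).as_matrix();print(M.round(3));print(bot.calibration("wrist")["T"].round(1))
```

```text
[[ 631.2  216.6]
 [ 704.4  -32.5]
 [ 422.6 -117.2]
 [ 345.5  130.3]]
[np.float64(298.5064381563546), np.float64(259.6432608864303), np.float64(294.16537085957316), np.float64(259.19958608979897)]
yaw 0.29253611794156037 0.29389467156839477
O by plate [554.66393059  57.94216775]
stud [556.46451476  57.20457757] tabtop [550.28763683 -30.7719816 ] peg [504.84521449  64.10757478] wings [597.41083995  37.48533485] [507.96298487  77.22525968] pipeend [575.3120447   67.03644503]
tab [-29.8 -83.7] 88.82202565888124 -109.58521238940764
peg [-45.9  20.3] 50.1987720734842 156.18404127694112
w1 [ 34.8 -31.9] 47.1645055616899 -42.47726762286735
w2 [-39.3  31.9] 50.63599301292418 140.92502075522737
pipe [22.7  2.7] 22.906620888856775 6.818085187197333
stud [ 1.5 -1.2] 1.945801276845931 -39.03702328063238
[[ 0.961  0.278 -0.   ]
 [ 0.278 -0.961  0.002]
 [ 0.    -0.002 -1.   ]]
[[ 3.000e-01 -9.000e-01 -3.000e-01  2.570e+02]
 [-1.000e+00 -3.000e-01 -1.000e-01 -6.012e+02]
 [-0.000e+00  3.000e-01 -1.000e+00  3.843e+02]
 [ 0.000e+00  0.000e+00  0.000e+00  1.000e+00]]
```

```bash
cat >> h.py <<'E'
O=np.array([555.5,57.5]);YAW=.293
def rot(a):return np.array([[np.cos(a),-np.sin(a)],[np.sin(a),np.cos(a)]])
def shift(pos,yaw,jig,z):
    "tool shift (m) from TCP pos/tool yaw to jig xy, height z"
    w=O+rot(YAW)@np.array(jig);d=rot(-yaw)@(w-pos[:2]);return (np.array([d[0],-d[1],pos[2]-z])/1000).round(4)
E
python3 - <<'E'
from h import *
print(shift([180.7,-624.4,214.7],.2818,(-1,-93),180))
E
```

```text
[ 0.5497 -0.4578  0.0347]
```

{"op": "carry_out", "data": {
  "steps": [
    [0, [0.045, -0.037, 0], -0.011],
    [0, [0.09, -0.075, 0], -0.011],
    [0, [0.135, -0.112, 0], -0.011],
    [0, [0.18, -0.15, 0], -0.011],
    [0, [0.225, -0.187, 0], -0.011],
    [0, [0.27, -0.225, 0], -0.011],
    [0, [0.315, -0.262, 0], -0.011],
    [0, [0.36, -0.3, 0], -0.011]
  ],
  "newtons": 20
}}

```text
clock: 1.1
eef_pos: [443.7, -234.3, 214.4]
eef_rot: [-0.0, 0.989, 0.146, -0.0]
force: [2.1, 0.1, 0.5]
opening: 20.4
```

{"op": "carry_out", "data": {
  "steps": [
    [0, [0.045, -0.037, 0], 0],
    [0, [0.09, -0.075, 0], 0],
    [0, [0.135, -0.112, 0], 0],
    [0, [0.18, -0.15, 0.02], 0],
    [0, [0.1897, -0.1578, 0.0347], 0],
    [0, [0.1897, -0.1578, 0.0347], 0],
    [0, [0.1897, -0.1578, 0.0347], 0]
  ]
}}

```text
clock: 1.98
eef_pos: [578.8, -31.5, 180.2]
eef_rot: [0.0, 0.989, 0.145, -0.0]
force: [-0.4, 0.1, 0.6]
opening: 0.5
```

Run:
```python
from h import *
s=bot.state();print(s["clock"],s["eef_pos"],s["eef_rot"],s["force"],s["opening"])
c=bot.calibration("wrist");im=bot.capture("wrist");cv2.imwrite("pics/w1.png",im);np.save("w1T.npy",c["T"])
w=lambda j,z:[*(O+rot(YAW)@np.array(j)),z]
for n,j,z in (("stud",(0,0),86),("peg",(-43,19.5),38),("pipe",(21,0),111),("tab",(-29.5,-82.9),70),("corner",(-180,-130),12)):print(n,proj(c,w(j,z))[0].round(0))
```

```text
1.975 [578.77328977 -31.48405814 180.19648213] [ 2.11681801e-04  9.89403322e-01  1.45193034e-01 -6.65112491e-05] [-0.41286888  0.10317881  0.6079688 ] 0.501150936061089
stud [157. 192.]
peg [157. 217.]
pipe [145. 176.]
tab [247. 215.]
corner [284. 305.]
```

View pics/w1.png

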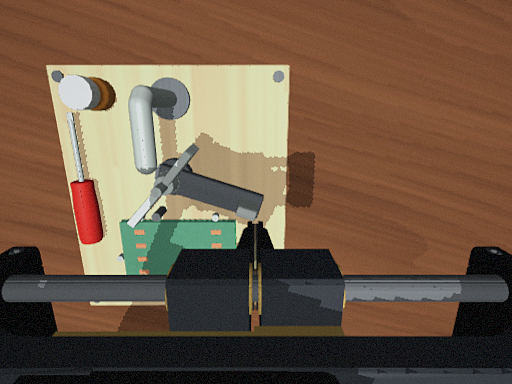

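```bash
python3 - <<'E'
from h import *
c=bot.calibration("wrist");print(c["mtx"][0,0],proj(c,bot.state()["eef_pos"]))
j=lambda uv,z:(rot(-YAW)@(onz(c,uv,z)[:2]-O)).round(1)
for n,uv,z in (("cL",(47,66),12),("cR",(290,66),12),("bolt",(57,76),12),("bolt",(278,77),12),("tab c",(253,204),70),("peg",(159,213),38),("pipe end",(146,172),102),("nuttop",(166,182),86),("wtipR",(196,147),78),("wtipL",(131,225),78)):print(n,j(uv,z))
E
python3 -c "
import cv2;im=cv2.imread('pics/w1.png')[120:260,100:300];cv2.imwrite('pics/w1c.png',cv2.resize(im,None,fx=4,fy=4,interpolation=2))"
```

```text
294.57257703174815 [[256.0105011 238.1162618]]
cL [118.7 129.2]
cR [ 118.2 -129.5]
bolt [108.8 120.5]
bolt [ 107.2 -116.9]
tab c [-17.4 -89.7]
peg [-38.4  16.9]
pipe end [22.7  2.4]
nuttop [ 9.7 -9.1]
wtipR [ 41.  -37.3]
wtipL [-36.4  32.1]
```

View pics/w1c.png

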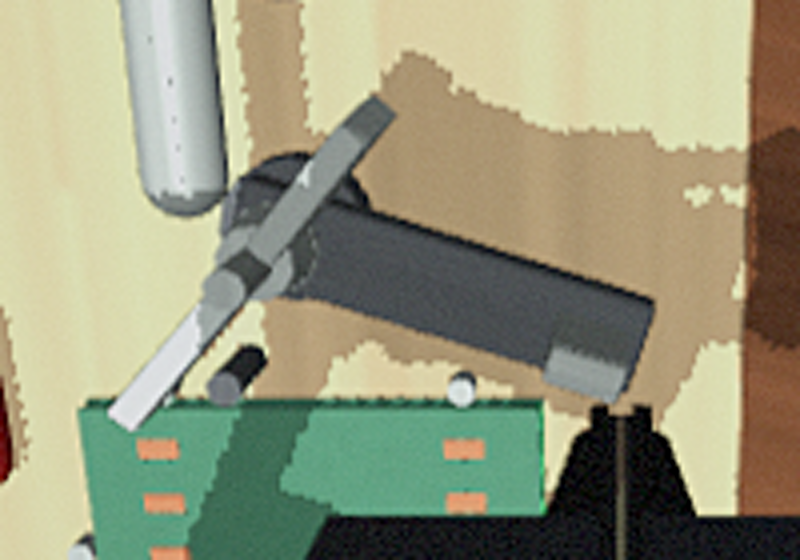

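Run:
```python
from h import *
s=bot.state();print(rot(-YAW)@(s["eef_pos"][:2]-O))
for k,ph in enumerate(np.linspace(-110,-180,12)):
    p=np.radians(ph);u=np.array([np.cos(p),np.sin(p)]);t=np.array([-u[1],u[0]])
    d=5+10*abs(u[1])+5*abs(u[0]);print(round(ph),(88*u+d*t).round(1))
```

```text
[ -3.26070268 -92.1561882 ]
-110 [-15.  -88.2]
-116 [-24.6 -86. ]
-123 [-34.  -82.7]
-129 [-43.1 -78.3]
-135 [-51.8 -72.8]
-142 [-59.8 -66.3]
-148 [-67.1 -58.7]
-155 [-73.5 -50.3]
-161 [-78.9 -41.1]
-167 [-83.2 -31.2]
-174 [-86.2 -20.8]
-180 [-88. -10.]
```

{"op": "carry_out", "data": {
  "steps": [
    [0, [0, 0, 0.05], 0],
    [0, [0, 0, 0.1], 0],
    [0, [0, 0, 0.13], 0],
    [0, [0, 0, 0.13], 0]
  ]
}}

```text
clock: 2.52
eef_pos: [576.9, -31.2, 47.9]
eef_rot: [-0.001, 0.989, 0.145, -0.002]
force: [-0.6, -0.6, 0.9]
opening: 0.6
```

{"op": "carry_out", "data": {
  "steps": [
    [0, [-0.011, -0.004, 0], 0],
    [0, [-0.0206, -0.006, 0], 0],
    [0, [-0.03, -0.0093, 0], 0],
    [0, [-0.039, -0.0137, 0], 0],
    [0, [-0.0478, -0.0192, 0], 0],
    [0, [-0.0558, -0.0257, 0], 0],
    [0, [-0.063, -0.0333, 0], 0],
    [0, [-0.0695, -0.0417, 0], 0]
  ]
}}

```text
clock: 3.52
eef_pos: [499.9, -10.1, 49.8]
eef_rot: [0.0, 0.989, 0.146, -0.0]
force: [1.8, 0.2, 0.2]
opening: 0.4
```

{"op": "carry_out", "data": {
  "steps": [
    [0, [-0.0054, -0.0092, 0], 0],
    [0, [-0.0097, -0.0191, 0], 0],
    [0, [-0.0127, -0.0295, 0], 0],
    [0, [-0.0135, -0.035, 0], 0],
    [0, [-0.0135, -0.0375, 0], 0],
    [0, [-0.0135, -0.0375, 0], 0]
  ]
}}

```text
clock: 4.28
eef_pos: [476.6, 21.1, 49.8]
eef_rot: [0.001, 0.989, 0.146, -0.0]
force: [-0.2, -4.2, -0.1]
opening: 0.4
```

Run:
```python
from h import *
s=bot.state();print(rot(-YAW)@(s["eef_pos"][:2]-O),s["eef_pos"],s["force"])
c=bot.calibration("wrist");im=bot.capture("wrist");im=im[90:290,100:360];cv2.imwrite("pics/w2.png",cv2.resize(im,None,fx=3,fy=3))
```

```text
[-86.02217103 -12.10833237] [476.64114412  21.06229327  49.84758419] [-0.20937392 -4.20150247 -0.08829531]
```

View pics/w2.png

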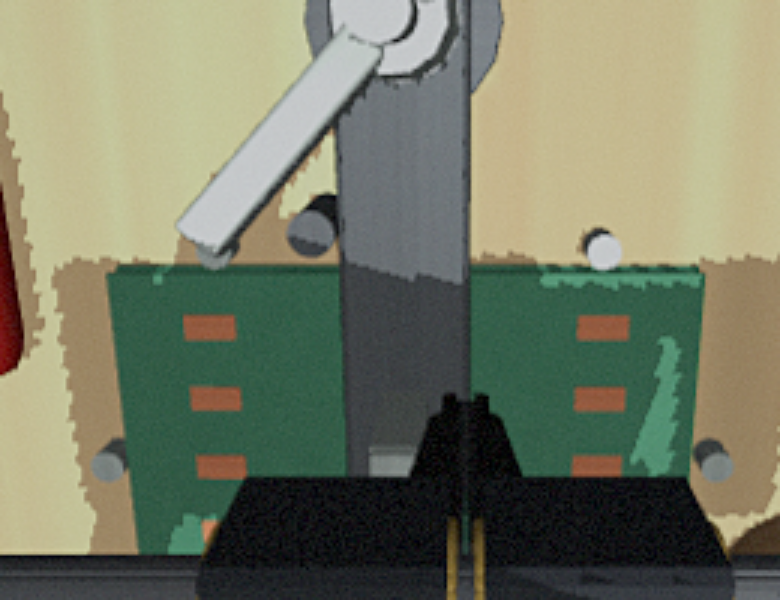

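{"op": "carry_out", "data": {
  "steps": [
    [0, [0, -0.0015, 0], 0],
    [0, [0, -0.003, 0], 0],
    [0, [0, -0.003, 0], 0]
  ]
}}

```text
clock: 4.7
eef_pos: [476.6, 21.3, 50.0]
eef_rot: [0.004, 0.989, 0.147, 0.0]
force: [2.3, -14.5, -1.4]
opening: 0.1
```

{"op": "carry_out", "data": {
  "steps": [
    [0, [0, 0.007, 0], 0],
    [0, [0, 0.015, 0], 0],
    [0, [0, 0.015, -0.055], 0],
    [0, [0.02, 0, -0.055], 0],
    [0, [0.04, -0.01, -0.055], 0],
    [0, [0.04, -0.01, -0.055], 0]
  ]
}}

```text
clock: 5.45
eef_pos: [511.9, 46.3, 105.1]
eef_rot: [-0.0, 0.989, 0.147, -0.0]
force: [-0.9, 0.3, -0.8]
opening: 0.6
```

Run:
```python
from h import *
s=bot.state();print(s["clock"],rot(-YAW)@(s["eef_pos"][:2]-O),s["eef_pos"],s["force"])
im=bot.capture("wrist");cv2.imwrite("pics/w3.png",im)
for z in (62,):
  for ph in range(140,20,-8):
    p=np.radians(ph);u=np.array([np.cos(p),np.sin(p)]);t=np.array([-u[1],u[0]])
    d=4+10*abs(u[1])+6*abs(u[0]);print(ph,(36*u+d*t).round(1))
```

```text
5.45 [-44.95132787   1.88492689] [511.92000568  46.32149733 105.06490508] [-0.8543895   0.34857504 -0.79555325]
140 [-37.2  11.6]
132 [-35.6  16.4]
124 [-33.1  21.1]
116 [-29.8  25.5]
108 [-25.7  29.5]
100 [-20.9  32.9]
92 [-15.5  35.5]
84 [-10.7  37.3]
76 [-6.  38.6]
68 [-0.9 39.2]
60 [ 4.4 39. ]
52 [ 9.9 38. ]
44 [15.3 36. ]
36 [20.5 33.1]
28 [25.2 29.3]
```

View pics/w3.png

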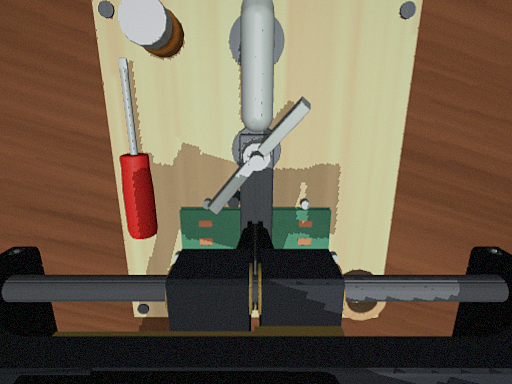

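{"op": "carry_out", "data": {
  "steps": [
    [0, [0, 0, 0.045], 0],
    [0, [0, 0, 0.045], 0],
    [0, [0.006, -0.007, 0.045], 0],
    [0, [0.0094, -0.0144, 0.045], 0],
    [0, [0.0152, -0.0235, 0.045], 0],
    [0, [0.0193, -0.0275, 0.045], 0],
    [0, [0.0241, -0.0309, 0.045], 0],
    [0, [0.0295, -0.0335, 0.045], 0]
  ]
}}

```text
clock: 6.5
eef_pos: [530.1, 86.6, 59.9]
eef_rot: [-0.0, 0.989, 0.146, -0.0]
force: [-0.9, 0.0, 0.1]
opening: 0.2
```

{"op": "carry_out", "data": {
  "steps": [
    [0, [0.0048, -0.0018, 0], 0],
    [0, [0.0095, -0.0031, 0], 0],
    [0, [0.0146, -0.0037, 0], 0],
    [0, [0.0199, -0.0035, 0], 0],
    [0, [0.0254, -0.0025, 0], 0],
    [0, [0.0308, -0.0005, 0], 0],
    [0, [0.0308, -0.0005, 0], 0]
  ]
}}

```text
clock: 7.38
eef_pos: [560.0, 95.6, 60.1]
eef_rot: [-0.0, 0.989, 0.146, 0.0]
force: [-0.4, 0.6, 0.2]
opening: 0.6
```

Run:
```python
from h import *
s=bot.state();print(s["clock"],rot(-YAW)@(s["eef_pos"][:2]-O),s["eef_pos"],s["force"])
im=bot.capture("wrist");cv2.imwrite("pics/w4.png",im[50:290,130:400])
```

```text
7.375 [15.356795   35.16440939] [560.04593068  95.60119887  60.10088001] [-0.40278263  0.60872344  0.15480758]
```

View pics/w4.png

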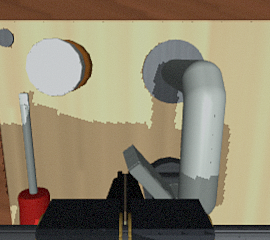

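{"op": "carry_out", "data": {
  "steps": [
    [0, [-0.004, -0.004, 0], 0],
    [0, [-0.004, -0.004, -0.045], 0],
    [0, [-0.035, 0.01, -0.045], 0],
    [0, [-0.045, 0.055, -0.045], 0],
    [0, [-0.021, 0.08, -0.045], 0],
    [0, [-0.021, 0.08, -0.045], 0],
    [0, [-0.021, 0.08, -0.045], 0]
  ]
}}

```text
clock: 8.3
eef_pos: [561.7, 13.3, 104.8]
eef_rot: [-0.0, 0.989, 0.146, -0.0]
force: [-0.1, 0.6, -0.8]
opening: 0.5
```

Run:
```python
from h import *
s=bot.state();print(s["clock"],rot(-YAW)@(s["eef_pos"][:2]-O),s["eef_pos"],s["force"])
im=bot.capture("wrist");cv2.imwrite("pics/w5.png",im[50:290,100:400])
for ph in np.linspace(225,45,17):
    p=np.radians(ph);u=np.array([np.cos(p),np.sin(p)]);t=np.array([-u[1],u[0]])
    d=4+10*abs(u[1])+6*abs(u[0]);print(ph,(36*u+d*t).round(1))
```

```text
8.3 [ -6.84631757 -44.05961668] [561.67100891  13.3407367  104.7586125 ] [-0.11679332  0.57886675 -0.81982124]
225.0 [-14.6 -36.3]
213.75 [-21.9 -32.1]
202.5 [-28.1 -26.1]
191.25 [-33.  -18.6]
180.0 [-36. -10.]
168.75 [-37.6  -4.6]
157.5 [-38.4   1.4]
146.25 [-38.    7.9]
135.0 [-36.3  14.6]
123.75 [-33.   21.2]
112.5 [-28.1  27.3]
101.25 [-21.7  32.4]
90.0 [-14.  36.]
78.75 [-7.7 38.2]
67.5 [-0.6 39.2]
56.25 [ 7.  38.6]
45.0 [14.6 36.3]
```

View pics/w5.png

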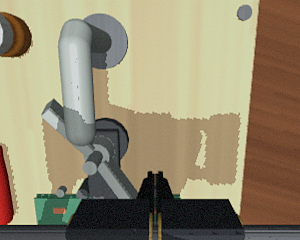

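{"op": "carry_out", "data": {
  "steps": [
    [0, [0, 0, 0.045], 0],
    [0, [0, 0, 0.045], 0],
    [0, [-0.0076, -0.0077, 0.045], 0],
    [0, [-0.0149, -0.0119, 0.045], 0],
    [0, [-0.0211, -0.0179, 0.045], 0],
    [0, [-0.026, -0.0254, 0.045], 0],
    [0, [-0.029, -0.034, 0.045], 0],
    [0, [-0.0306, -0.0394, 0.045], 0]
  ]
}}

```text
clock: 9.35
eef_pos: [521.5, 42.2, 60.1]
eef_rot: [0.0, 0.989, 0.146, 0.0]
force: [1.7, -2.0, 0.5]
opening: 0.5
```

{"op": "carry_out", "data": {
  "steps": [
    [0, [-0.0008, -0.006, 0], 0],
    [0, [-0.0004, -0.0125, 0], 0],
    [0, [0.0013, -0.0192, 0], 0],
    [0, [0.0046, -0.0258, 0], 0],
    [0, [0.0095, -0.0319, 0], 0],
    [0, [0.0159, -0.037, 0], 0],
    [0, [0.0236, -0.0406, 0], 0]
  ]
}}

```text
clock: 10.22
eef_pos: [532.6, 88.0, 59.7]
eef_rot: [-0.0, 0.989, 0.146, -0.0]
force: [-0.9, -0.8, 0.4]
opening: 0.5
```

{"op": "carry_out", "data": {
  "steps": [
    [0, [0.0063, -0.0022, 0], 0],
    [0, [0.0063, -0.0022, 0], 0]
  ]
}}

```text
clock: 10.48
eef_pos: [538.4, 91.9, 59.9]
eef_rot: [-0.0, 0.989, 0.146, 0.0]
force: [-0.1, 0.0, -0.2]
opening: 0.6
```

{"op": "carry_out", "data": {
  "steps": [
    [0, [0.0071, -0.001, 0], 0],
    [0, [0.0147, -0.0004, 0], 0],
    [0, [0.0223, 0.0019, 0], 0],
    [0, [0.0183, -0.0021, 0], 0],
    [0, [0.0183, -0.0021, -0.045], 0],
    [0, [-0.012, 0.012, -0.045], 0],
    [0, [-0.023, 0.057, -0.045], 0],
    [0, [0.0007, 0.0822, -0.045], 0]
  ]
}}

```text
clock: 11.48
eef_pos: [561.4, 11.6, 105.2]
eef_rot: [0.0, 0.989, 0.145, 0.0]
force: [0.6, 0.6, 0.2]
opening: 0.0
```

{"op": "carry_out", "data": {
  "steps": [
    [0, [0, 0, 0], 0],
    [0, [0, 0, 0], 0]
  ]
}}

```text
clock: 11.72
eef_pos: [561.8, 13.3, 104.8]
eef_rot: [-0.0, 0.989, 0.146, -0.0]
force: [-0.4, 0.1, -0.3]
opening: 0.5
```

Run:
```python
from h import *
s=bot.state();print(s["clock"],rot(-YAW)@(s["eef_pos"][:2]-O),s["eef_pos"],s["force"])
im=bot.capture("wrist");cv2.imwrite("pics/w6.png",im[50:290,100:400])
```

```text
11.725 [ -6.73189768 -44.13446224] [561.80216973  13.30212832 104.79521178] [-0.44770015  0.05056006 -0.3489725 ]
```

View pics/w6.png

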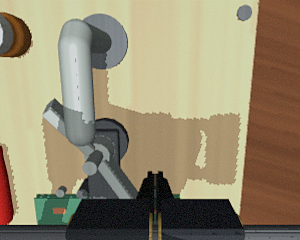

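{"op": "carry_out", "data": {
  "steps": [
    [0, [0, 0, 0.045], 0],
    [0, [0, 0, 0.045], 0],
    [0, [-0.0076, -0.0077, 0.045], 0],
    [0, [-0.0149, -0.0119, 0.045], 0],
    [0, [-0.0211, -0.0179, 0.045], 0],
    [0, [-0.026, -0.0254, 0.045], 0],
    [0, [-0.029, -0.034, 0.045], 0],
    [0, [-0.0306, -0.0394, 0.045], 0]
  ]
}}

```text
clock: 12.78
eef_pos: [521.5, 42.2, 60.1]
eef_rot: [0.0, 0.989, 0.146, 0.0]
force: [2.0, -2.0, -0.4]
opening: 0.5
```

{"op": "carry_out", "data": {
  "steps": [
    [0, [-0.0008, -0.006, 0], 0],
    [0, [-0.0004, -0.0125, 0], 0],
    [0, [0.0013, -0.0192, 0], 0],
    [0, [0.0046, -0.0258, 0], 0],
    [0, [0.0095, -0.0319, 0], 0],
    [0, [0.0159, -0.037, 0], 0],
    [0, [0.0236, -0.0406, 0], 0]
  ]
}}

```text
clock: 13.65
eef_pos: [531.3, 87.0, 59.3]
eef_rot: [0.001, 0.989, 0.146, -0.003]
force: [-11.6, -13.0, 3.1]
opening: 0.7
```

{"op": "carry_out", "data": {
  "steps": [
    [0, [0.0063, -0.0022, 0], 0],
    [0, [0.0063, -0.0022, 0], 0]
  ]
}}

```text
clock: 13.9
eef_pos: [531.9, 87.7, 58.6]
eef_rot: [0.003, 0.989, 0.147, -0.01]
force: [-20.6, -16.2, 13.9]
opening: 0.4
```

{"op": "carry_out", "data": {
  "steps": [
    [0, [-0.012, 0.002, 0], 0],
    [0, [-0.022, 0.004, 0], 0],
    [0, [-0.022, 0.004, -0.06], 0],
    [0, [-0.05, 0.03, -0.12], 0],
    [0, [-0.05, 0.03, -0.12], 0],
    [0, [-0.05, 0.03, -0.12], 0]
  ]
}}

```text
clock: 14.65
eef_pos: [499.0, 48.3, 180.4]
eef_rot: [-0.0, 0.989, 0.146, 0.001]
force: [-0.3, -0.2, -0.7]
opening: 0.1
```

Run:
```python
from h import *
s=bot.state();print(s["clock"],rot(-YAW)@(s["eef_pos"][:2]-O),s["eef_pos"],s["force"])
c=bot.calibration("wrist")
w=lambda j,z:[*(O+rot(YAW)@np.array(j)),z]
for n,j,z in (("wing+y",(0,49),74),("wing-y",(0,-49),74),("tab",(-88,0),70),("stud",(0,0),86)):print(n,(proj(c,w(j,z))[0]-[100,30])*3)
im=bot.capture("wrist")[30:230,100:360];cv2.imwrite("pics/w7.png",cv2.resize(im,None,fx=3,fy=3))
```

```text
14.65 [-56.73256657   7.55509732] [499.00317251  48.34729067 180.44219148] [-0.32798577 -0.21427355 -0.71111508]
wing+y [332.05342584 308.87880245]
wing-y [649.74357872 308.33426757]
tab [488.79170399 570.44303009]
stud [492.07419894 311.99001017]
```

View pics/w7.png

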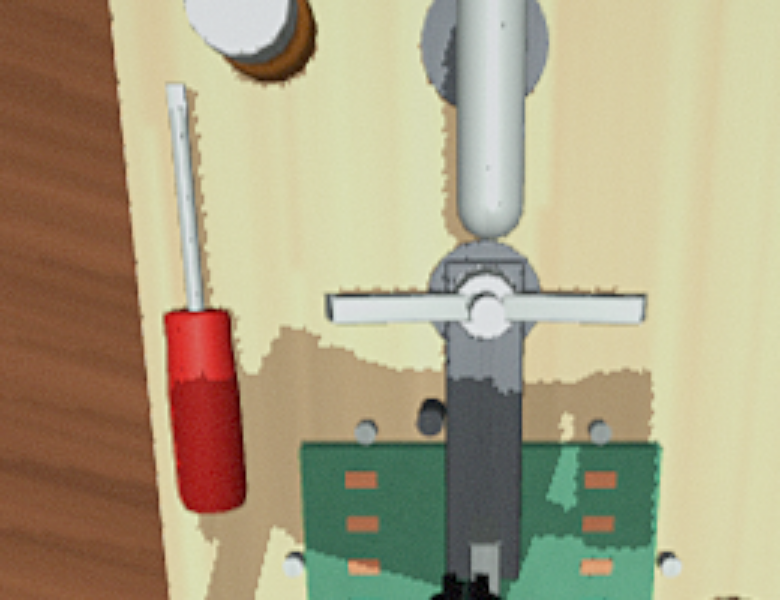

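```bash
python3 -c "
from station import bot
print(bot.hand_in(), bot.state()['clock'])"
```

```text
the job is handed in; nothing more can be done
the job is handed in; nothing more can be done
```

The strap is closed over the panels and the wing nut is screwed home. I handed the job in at about 15 s of the 67 s allowed.

- **Strap:** I swung it clockwise with the shut fingertips on the counter-clockwise face of the tab. At its stop it took 14.5 N without moving further, and the picture shows it lying along the jig's -x, against the peg.
- **Nut:** Three clockwise strokes, lifting clear of the pipe between them, turned it about 410°. It then stopped hard: the force rose to about 26 N sideways (about 30 N in all) with under 1 mm of movement.
- **Last picture:** The wings lie along the jig's y, within a few pixels of where they should be at home. The panels are still between their pins and the screwdriver has not moved. The jar was partly out of frame, and the tape was almost wholly out of it.
- **Robot:** The gripper was raised to 180 mm and touching nothing, with the force reading below 1 N.

No check failed. I did not measure the nut's height. That it is home rests on the hard stop, the wing direction and the count of more than one turn.

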